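# Free the seized wing-headed drift

## Robot

A 7-joint arm with a two-finger parallel gripper is mounted at the origin on the work surface. World frame = base frame: x ahead of the robot, y to its left, z up, the work surface at z = 0. Lengths are in m, angles in rad, forces in N, time in s.
With the tool pointing down it reaches from about 0.35 to 0.9 m from the base axis. Payload 19.9 kg.
Tool frame: the origin (TCP) lies at the very end of the fingers, on their centre line; the grasp point (between the pads) lies hold_point_z behind it (hold_point_z is the distance from the TCP to the grasp point, in m); z points along the fingers, x is the direction in which the jaws open and shut, and the axes are right-handed (so a half turn about z gives the same grasp; the last joint's range is limited). The gripper opens to 85 mm and grips with 20 to 120 N. Pads are 22 mm wide; open, the fingers measure 114 mm over their backs; the gripper's body (76 mm by 85 mm) begins 54 mm behind the grasp point. The pads swing forward as they close: fully open they stand 13 mm farther back than shut.
Start: joints at [-1.183, 0.417, -0.01, 1.614, 0.005, 1.111, -0.053], TCP at [0.26, 0.568, 0.202] pointing down, gripper open.
Joint ranges: [-2.81, 2.81], [-0.39, 2.02], [-1.27, 1.25], [0.06, 2.57], [-1.19, 4.33], [0.19, 2], [-2.82, 2.82]. Speed limits (rad/s): [1.89, 1.89, 2.39, 2.39, 3.01, 3.01, 3.01].

## Interface

Orientations are given as a unit quaternion [x, y, z, w].
In Python, from workcell import * gives the robot as it stands.
- The arm moves only by the tool move_arm, never from a script. Its argument "targets" is a list that holds one entry, the list of rows, each a list of 6 numbers: the shift along the tool's x, y, z in m, then the turn, a rotation vector about the tool's x, y, z in degrees. A call has 1 to 5 rows; each row is the pose to reach, as a shift and turn from the pose measured when the call began, along the tool's axes at that moment; what a row does not reach only later rows make up. A row lasts 1/8 s, in which the tool goes at most 62.5 mm and 10.7 degrees, less where a joint would pass 70% of its speed; a pose out of reach is approached as far as the arm can. A call with a gripper value outside its range is refused whole. "gripper" is the gripper's target within -1 to 1 (shut at 1, half-way at 0, fully open at -1), set as the call begins (left out, the last holds). The fingers move at their own pace and stop on an object; "newtons" is the grip in N (left out, the last holds). Time passes only in rows, so rows that repeat a pose let the fingers close. It gives the time, the measured TCP pose, the force and the opening at its end, in the units of the state.
- get_obs(): the state, without advancing time (a new reading comes with each control period).
- capture(name): name is "side" or "top"; returns a dict with "img" (420x560x3 uint8, red, green, blue), "mtx" (3x3 intrinsics, pixels), "dist" ([k1, k2, p1, p2, k3] as OpenCV has them; the pictures are not rectified), "eye" and "attitude" of the camera in the world. Camera axes: x right, y up, looking along -z (the intrinsics and any distortion apply to the point x, -y, -z); pixel columns grow to the right and rows downward; lengths in m; the calibration is good to about 2 mm. A picture is of the moment at which its call begins. There is no depth.
- hand_in(): hands the job in, once; it reports no verdict.
The state is a dict: "time": time; "joint_pos": joint angles; "qd": joint speeds; "effort": joint torques, N m; "position": TCP position; "orientation": TCP orientation; "contact_force": force on the tool from outside, world axes, zero at the start; "torque": the same for the moment, N m; "opening": opening from 0.0 (shut) to 1.0 (fully open).
Only numpy, scipy, OpenCV 4.12 (cv2) and the standard library are available. Lean on these libraries where they do the work, as an engineer would, in place of code of your own. Each camera call takes 0.05 s, during which the arm holds its last target.

## Task

The wing-headed steel drift has seized in its bore in the maple drift block. Grip its flat wing and work it loose: twist it about 20 degrees anticlockwise (seen from above) from where it sits, then back clockwise to about 20 degrees on the other side, easing it up about 5 mm as you twist while most of the shank stays in the bore. Then draw it right out, lower its foot inside the wide low pot before letting go, and leave it in the pot.

Things in the scene. Friction and masses are not known exactly. Their poses are not given: they have to be found in the camera images.
- wing_drift: Steel drift, 84 mm long, 110 g, upright in any one bore of the block. Head: upright flat wing, 10 mm thick (own x), 30 mm wide (y), 50 to 84 mm above the foot (the other drifts have a knob or a ball). Under it a 10 mm neck, a collar 18 mm across at 40 to 44 mm that rests on the block's top, and a 12 mm shank. Origin: centre of the foot; z up. The wing starts within 5 degrees of the row of bores.
- wing_end (a point): Middle of the wing's narrow edge on the drift's +y side, 15 mm from its axis, 67 mm above its foot. The drift's y starts along the block's y; anticlockwise from above moves this point to the block's -x side.
- block: Fixed maple block, 60 (x) by 180 (y) by 50 mm tall; three upright bores, 13 mm wide, 41 mm deep, in a row along its y at -56, 0, +56 mm. Origin: centre of its underside, z up. Spring shoes in the bores grip the drifts: moving one takes 8 to 20 N of lift and up to 0.15 N m of twist; it stays where left until some 30 mm are out, then it is loose.
- pot: Fixed round wooden pot, open on top, wide and low: 80 mm outside diameter, 52 mm tall, wall 4 mm, floor 5 mm thick. Origin: centre of its underside, z up. (The closed glass jar with a lid is not it.)
Mind the look-alikes: they are no part of the job. There is more than one size of the pot; the job needs the largest.

How it is judged:
By the outcome, as a careful person would: the job done as asked, in the order asked, and still so for the second after the job is handed in, with the robot touching nothing.
It also fails if it takes over 53 s, if anything falls off the work surface, if the arm or the gripper's body presses on something with over 40 N, if the wrist force passes 120 N, or if a joint passes its speed limit or range.

## Working session

There is one attempt and no reset: what is moved stays moved. The work goes in short steps, Python scripts to look and compute and a tool call to move; the robot and the scene stay as the last step left them, time stands still between calls to the robot, and variables do not carry over. Pictures are saved under pics/ and viewed, and the job is handed in when it is done.

Besides the shell and the picture viewer there is one more tool, called after "Emit:" as name(argument=value, ...), one argument or row to a line, values as JSON. move_arm: Moves the arm, as the interface text tells. Its arguments: {"type":"object","properties":{"targets":{"type":"array"},"gripper":{"type":"number"},"newtons":{"type":"number"}},"required":["targets"]}

```bash
ls; mkdir -p pics; python3 - <<'E'
from workcell import *
import cv2,pickle
print(get_obs())
for n in("side","top"):
    c=capture(n);cv2.imwrite(f"pics/{n}0.png",c["img"][:,:,::-1]);pickle.dump(c,open(f"{n}0.pkl","wb"))
    print({k:v for k,v in c.items() if k!="img"})
E
```

```text
pics
{'time': 0.0, 'joint_pos': array([-1.18252168,  0.41797696, -0.01031188,  1.6141853 ,  0.00471726,
        1.11070429, -0.05298125]), 'qd': array([ 0.00145735,  0.00182954,  0.00021531, -0.00068806,  0.00018248,
       -0.00027318,  0.00041979]), 'effort': array([-1.59477986e-04, -8.64454579e+01,  6.78479187e-01, -4.34928560e+01,
        1.89455057e-02,  6.93707130e-03, -3.19698039e-06]), 'position': array([0.26026524, 0.5678002 , 0.20155372]), 'orientation': array([ 8.41613468e-01,  5.40079975e-01, -4.96100348e-04,  3.80478700e-04]), 'contact_force': array([-0.55240673, -1.11681426, -0.3800999 ]), 'torque': array([-0.0241912 , -0.00486807,  0.00348921]), 'opening': 1.00330628071804}
{'mtx': array([[403.7429039 ,   0.        , 278.25421473],
       [  0.        , 403.7429039 , 208.03749179],
       [  0.        ,   0.        ,   1.        ]]), 'dist': array([-0.0299681,  0.       ,  0.       ,  0.       ,  0.       ]), 'eye': array([0.11718279, 0.34360674, 0.53335817]), 'attitude': array([-0.15602805,  0.40509024,  0.83174702, -0.34605496])}
{'mtx': array([[542.89418289,   0.        , 290.70749213],
       [  0.        , 542.89418289, 209.80380756],
       [  0.        ,   0.        ,   1.        ]]), 'dist': array([-0.14400602,  0.        ,  0.        ,  0.        ,  0.        ]), 'eye': array([ 0.4709677 , -0.06598193,  0.94282304]), 'attitude': array([-0.00565058,  0.02081208,  0.70834152, -0.70554037])}
```

View pics/side0.png

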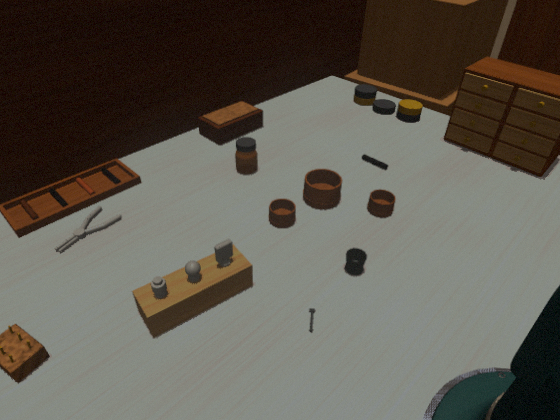

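View pics/top0.png

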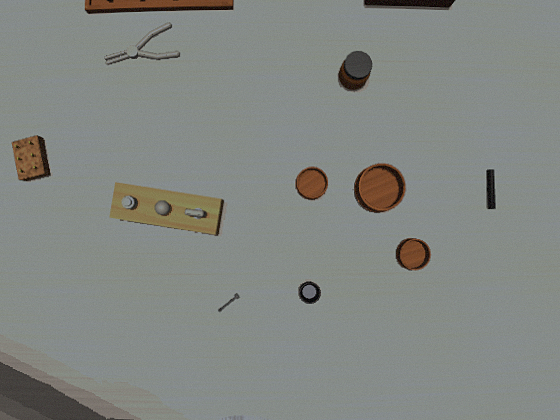

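The side view shows the block at about (195,285), with the wing drift at its right-hand bore (224,250). The largest pot is at (322,187). In the top view the wing is at (195,212), the block top at about (166,209) and the large pot at (381,188). I'll zoom in to measure these.

```bash
cat >h.py <<'E'
import numpy as np,cv2,pickle
from scipy.spatial.transform import Rotation as R
def ray(c,uv):
    p=cv2.undistortPoints(np.array(uv,float).reshape(-1,1,2),c["mtx"],c["dist"]).reshape(-1,2)
    d=np.c_[p[:,0],-p[:,1],-np.ones(len(p))]
    return R.from_quat(c["attitude"]).apply(d)
def at(c,uv,z):
    d=ray(c,uv);e=np.array(c["eye"]);return e+d*((z-e[2])/d[:,2])[:,None]
def proj(c,P):
    q=R.from_quat(c["attitude"]).inv().apply(np.atleast_2d(P)-c["eye"])
    q=q*[1,-1,-1]
    return cv2.projectPoints(q.reshape(-1,1,3),np.zeros(3),np.zeros(3),c["mtx"],c["dist"])[0].reshape(-1,2)
def tri(c1,u1,c2,u2):
    d1=ray(c1,[u1])[0];d2=ray(c2,[u2])[0]
    A=np.c_[d1,-d2];s=np.linalg.lstsq(A,c2["eye"]-c1["eye"],rcond=None)[0]
    a=c1["eye"]+s[0]*d1;b=c2["eye"]+s[1]*d2
    return (a+b)/2,np.linalg.norm(a-b)
def load(n): return pickle.load(open(n+".pkl","rb"))
E
python3 - <<'E'
from h import *
t=load("top0");s=load("side0")
print(at(t,[(115,183),(224,199),(218,235),(110,220)],.05).round(4))
print("pot rim",at(t,[(355,188),(406,188),(381,163),(381,213)],.052).round(4))
a=cv2.resize(t["img"][165:255,100:240,::-1],None,fx=5.5,fy=5.5,interpolation=2);cv2.imwrite("pics/tz.png",a)
b=cv2.resize(s["img"][230:335,125:260,::-1],None,fx=5.5,fy=5.5,interpolation=2);cv2.imwrite("pics/sz.png",b)
E
```

```text
[[0.55   0.2071 0.05  ]
 [0.5226 0.0246 0.05  ]
 [0.4634 0.0345 0.05  ]
 [0.4885 0.215  0.05  ]]
pot rim [[ 0.54   -0.1916  0.052 ]
 [ 0.5399 -0.2772  0.052 ]
 [ 0.5816 -0.2356  0.052 ]
 [ 0.4985 -0.2346  0.052 ]]
```

View pics/tz.png

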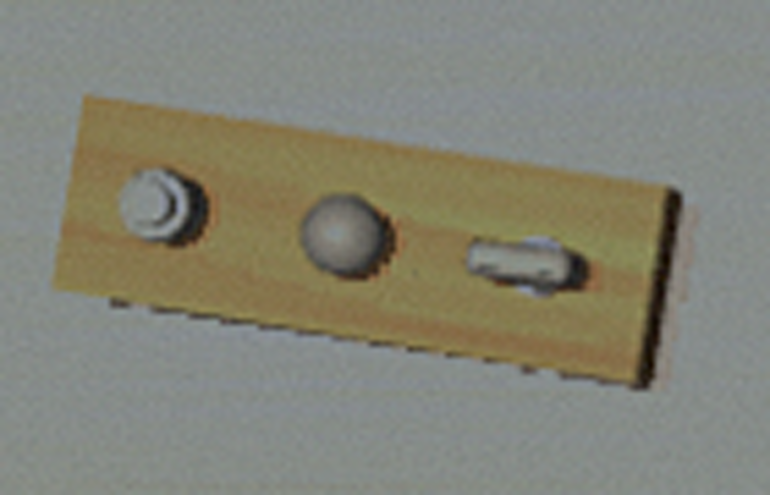

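View pics/sz.png

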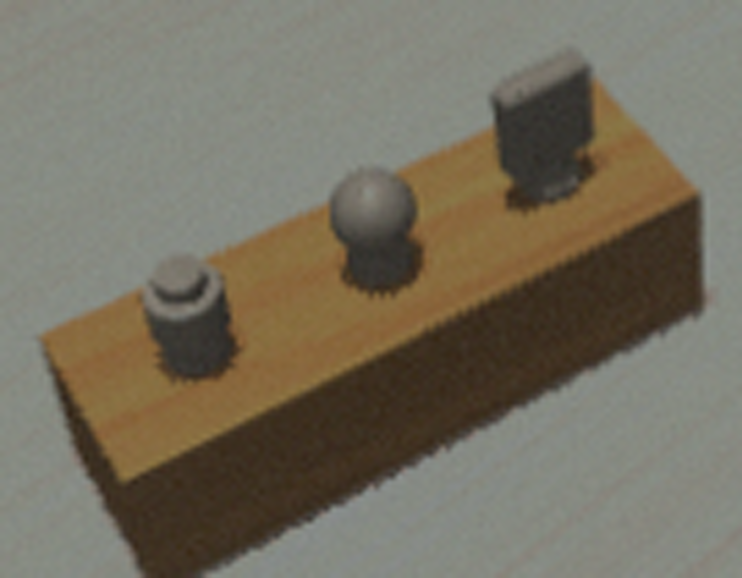

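```bash
python3 - <<'E'
from h import *
from scipy.optimize import least_squares
t=load("top0");s=load("side0")
zt=lambda L:np.array(L,float)/5.5+[100,165]-.4
zs=lambda L:np.array(L,float)/5.5+[125,230]-.4
# corners order: (+x,+y),(+x,-y),(-x,-y),(-x,+y) with y to left(+world y)
tu=zt([(85,95),(672,187),(640,386),(53,290)])
su=zs([(42,338),(600,80),(702,193),(125,482)])
loc=np.array([(.03,.09,.05),(.03,-.09,.05),(-.03,-.09,.05),(-.03,.09,.05)])
def P(p): 
    return R.from_euler('z',p[2]).apply(loc)+[p[0],p[1],0]
f=lambda p:np.r_[(proj(t,P(p))-tu).ravel(),(proj(s,P(p))-su).ravel()]
r=least_squares(f,[.506,.12,-.15]);print(r.x,np.degrees(r.x[2]));print(f(r.x).reshape(-1,2).round(1))
# per view
for nm,c,u in(("t",t,tu),("s",s,su)):
    q=least_squares(lambda p:(proj(c,P(p))-u).ravel(),r.x).x;print(nm,q)
p=r.x
B=R.from_euler('z',p[2]).apply([0,-.056,0])+[p[0],p[1],0];print("bore",B)
# wing
w=at(t,zt([(470,240),(571,256),(565,285),(468,270)]),.094);print("wing top",w.round(4),w.mean(0))
ws=at(s,zs([(497,97),(587,58),(592,70),(502,108),]),.094);print("wing s",ws.round(4),ws.mean(0))
for a in(w,ws):
    for d in (a[0]-a[1],a[3]-a[2]): print("wing yaw (y axis) dev",np.degrees(np.arctan2(-d[0],d[1])), np.linalg.norm(d))
E
```

```text
[ 0.50672722  0.12324955 -0.15931704] -9.128193938455125
[[-0.2  0.8]
 [-0.8  0.7]
 [-0.8  0.5]
 [-0.3  0.9]
 [-0.2 -1.5]
 [-0.5 -1.2]
 [ 0.1 -1. ]
 [ 0.  -0.9]]
t [ 0.50795092  0.12234383 -0.16043861]
s [ 0.50468159  0.12446565 -0.16032072]
bore [0.49784316 0.06795874 0.        ]
wing top [[0.5058 0.0814 0.094 ]
 [0.5011 0.0524 0.094 ]
 [0.4929 0.0541 0.094 ]
 [0.4972 0.0819 0.094 ]] [0.49923644 0.06744916 0.094     ]
wing s [[0.4975 0.0848 0.094 ]
 [0.4921 0.0562 0.094 ]
 [0.4873 0.0585 0.094 ]
 [0.493  0.0866 0.094 ]] [0.49249637 0.07152607 0.094     ]
wing yaw (y axis) dev -9.154092605492638 0.029310393284863654
wing yaw (y axis) dev -8.923816093487348 0.02812354216121176
wing yaw (y axis) dev -10.568207911148727 0.029076830856455637
wing yaw (y axis) dev -11.483471640602449 0.028694412725988917
```

```bash
cat >>h.py <<'E'
def row(x,y,z,yaw):
    """tool x axis at world angle yaw(deg), pointing down"""
    from workcell import get_obs
    o=get_obs();q=R.from_quat(o["orientation"]);T=R.from_euler('z',yaw,degrees=True)*R.from_euler('x',180,degrees=True)
    d=q.inv().apply(np.array([x,y,z])-o["position"]);r=(q.inv()*T).as_rotvec(degrees=True)
    return (d*1000).round(1),r.round(2)
def st():
    from workcell import get_obs
    o=get_obs();q=R.from_quat(o["orientation"]);m=q.as_matrix()
    print("t",round(o["time"],2),"p",o["position"].round(4),"yaw",np.degrees(np.arctan2(m[1,0],m[0,0])).round(2),"zdir",m[:,2].round(4),"f",o["contact_force"].round(1),"tq",o["torque"].round(2),"op",round(o["opening"],3),"q",o["joint_pos"].round(2))
E
python3 - <<'E'
from h import *
import workcell
print([n for n in dir(workcell) if not n.startswith('__')], getattr(workcell,'hold_point_z',None))
st();print(row(.4975,.068,.15,-9.5))
t=load("top0");s=load("side0")
pc=np.array([.539,-.2345,.052])
a=np.linspace(0,2*np.pi,60)
for n,c in(("t",t),("s",s)):
    im=c["img"][:,:,::-1].copy()
    for rr,z in((.04,.052),(.036,.052),(.04,0)):
        for u in proj(c,pc*[1,1,0]+np.c_[rr*np.cos(a),rr*np.sin(a),z+0*a]): cv2.circle(im,tuple(np.int32(u.round())),0,(0,255,0),-1)
    x,y=proj(c,pc)[0].astype(int)
    cv2.imwrite(f"pics/pot{n}.png",cv2.resize(im[y-45:y+45,x-45:x+45],None,fx=5,fy=5,interpolation=2))
i=np.hstack([cv2.imread("pics/pott.png"),cv2.imread("pics/pots.png")]);cv2.imwrite("pics/pot2.png",cv2.resize(i,(800,400)))
E
```

```text
['MotionError', 'capture', 'get_obs', 'hand_in', 'hold_point_z'] 0.0187
t 0.1 p [0.2603 0.5679 0.2016] yaw 65.38 zdir [-4.e-04 -1.e-03 -1.e+00] f [ 0.3 -0.5 -0.3] tq [-0.01 -0.   -0.03] op 1.001 q [-1.18  0.42 -0.01  1.61  0.    1.11 -0.05]
(array([-355.5,  423.9,   52. ]), array([5.000e-02, 5.000e-02, 7.488e+01]))
```

View pics/pot2.png

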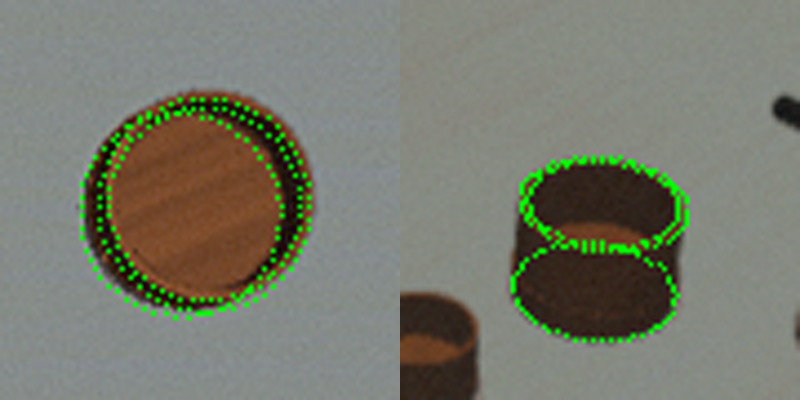

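The overlays match the pot to about 1 mm in both views. Next I'll move above the wing.

Emit:
move_arm(
  targets=[
    [[-0.3555,0.4239,0.04,0,0,74.9],[-0.3555,0.4239,0.04,0,0,74.9],[-0.3555,0.4239,0.04,0,0,74.9],[-0.3555,0.4239,0.04,0,0,74.9],[-0.3555,0.4239,0.04,0,0,74.9]],
  ],
  gripper=-1,
)

```text
time: 0.72
position: [0.3944, 0.2845, 0.1794]
orientation: [0.995, 0.099, -0.0, 0.0]
contact_force: [1.1, 1.1, -0.4]
opening: 1.004
```

```bash
python3 -c "
from h import *
st();print(row(.4975,.068,.15,-9.5))"
```

```text
t 0.72 p [0.3944 0.2845 0.1794] yaw 11.31 zdir [-2.e-04 -6.e-04 -1.e+00] f [ 1.1  1.1 -0.4] tq [ 0.06 -0.1   0.01] op 1.004 q [-0.93  0.2   0.28  1.98 -0.06  0.97 -0.43]
(array([ 58.6, 232.5,  29.6]), array([4.000e-02, 1.000e-02, 2.081e+01]))
```

Emit:
move_arm(
  targets=[
    [[0.0586,0.2325,0.0296,0,0,20.8],[0.0586,0.2325,0.0296,0,0,20.8],[0.0586,0.2325,0.0296,0,0,20.8],[0.0586,0.2325,0.0296,0,0,20.8],[0.0586,0.2325,0.0296,0,0,20.8]],
  ],
  gripper=-0.4,
)

```text
time: 1.35
position: [0.4981, 0.0638, 0.1495]
orientation: [0.996, -0.086, -0.0, 0.001]
contact_force: [-0.4, 1.0, 0.0]
opening: 0.7
```

```bash
python3 - <<'E'
from h import *
from workcell import *
st();print(row(.4975,.068,.06,-9.5))
for n in("side","top"):
    c=capture(n);cv2.imwrite(f"pics/{n}1.png",cv2.resize(c["img"][(200 if n=="side" else 150):(340 if n=="side" else 270),100:270,::-1],None,fx=4,fy=4,interpolation=2));pickle.dump(c,open(f"{n}1.pkl","wb"))
E
```

```text
t 1.35 p [0.4981 0.0638 0.1495] yaw -9.84 zdir [-7.0e-04 -2.3e-03 -1.0e+00] f [-0.4  1.   0. ] tq [ 0.06 -0.01  0.05] op 0.7 q [-0.59  0.28  0.47  1.98 -0.16  0.92 -0.21]
(array([-1.3, -4.2, 89.5]), array([ 0.14,  0.02, -0.34]))
```

View pics/side1.png

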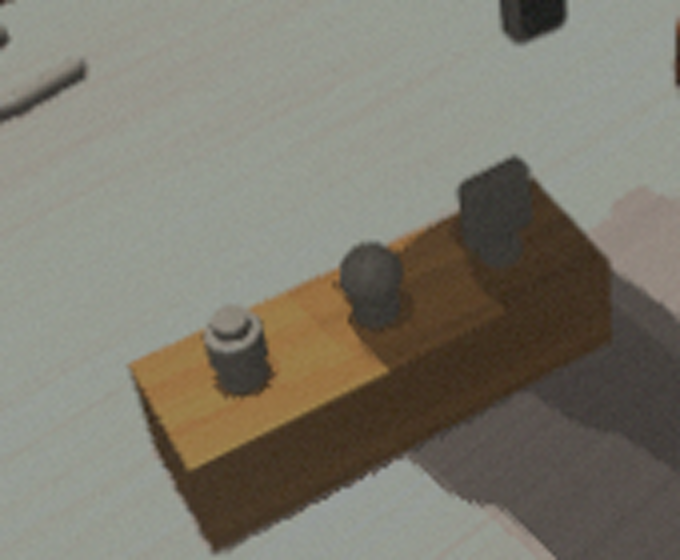

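View pics/top1.png

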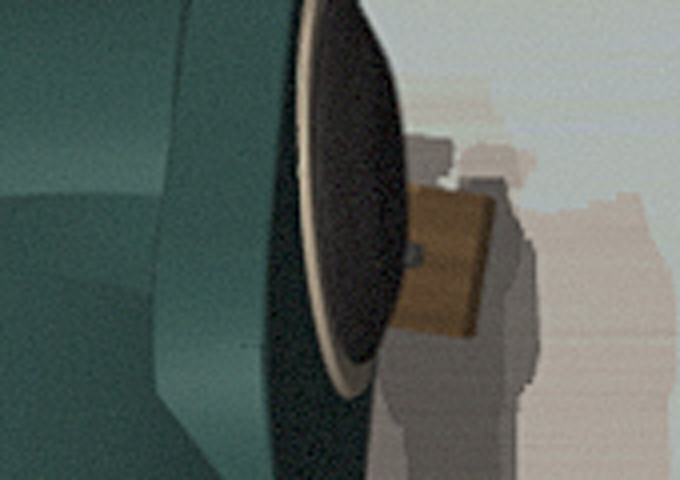

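In the side view the wing stands clear at crop pixel (495,200), with a finger tip above it at (535,15). In the top view the arm hides the wing. I'll descend with the jaws about 60 mm apart.

Emit:
move_arm(
  targets=[
    [[-0.0013,-0.0042,0.04,0.14,0,0.3],[-0.0013,-0.0042,0.07,0.14,0,0.3],[-0.0013,-0.0042,0.0895,0.14,0,0.3],[-0.0013,-0.0042,0.0895,0.14,0,0.3]],
  ],
  gripper=-0.1,
)

```text
time: 1.95
position: [0.4954, 0.0732, 0.0593]
orientation: [0.996, -0.085, -0.001, -0.0]
contact_force: [0.2, -0.2, 0.8]
opening: 0.551
```

```bash
python3 - <<'E'
from h import *
from workcell import *
st();print(row(.4975,.068,.06,-9.5))
n="side";c=capture(n);cv2.imwrite(f"pics/{n}2.png",cv2.resize(c["img"][180:340,120:300,::-1],None,fx=3.7,fy=3.7,interpolation=2));pickle.dump(c,open(f"{n}2.pkl","wb"))
E
```

```text
t 1.95 p [0.4954 0.0732 0.0593] yaw -9.74 zdir [-0.0028  0.0012 -1.    ] f [ 0.2 -0.2  0.8] tq [-0.01 -0.    0.01] op 0.551 q [-0.55  0.42  0.42  2.04 -0.26  0.72 -0.14]
(array([ 2.9,  4.8, -0.7]), array([-0.04,  0.17, -0.24]))
```

View pics/side2.png

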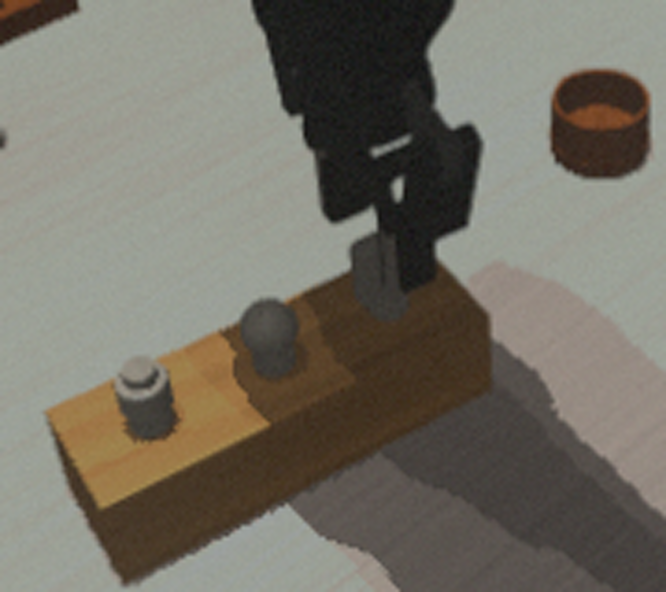

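Emit:
move_arm(
  targets=[
    [[0.0029,0.0048,-0.0007,0,0.17,-0.2],[0.0029,0.0048,-0.0007,0,0.17,-0.2],[0.0029,0.0048,-0.0007,0,0.17,-0.2]],
  ],
)

```text
time: 2.38
position: [0.4984, 0.0679, 0.0614]
orientation: [0.997, -0.083, 0.001, -0.001]
contact_force: [-0.5, 0.6, 0.7]
opening: 0.553
```

```bash
python3 - <<'E'
from h import *
from workcell import *
st();print(row(.4975,.068,.06,-9.5))
c=load("side2")
p=get_obs()["position"]
B=[.4975,.068]
print(proj(c,[[*B,.05],[*B,.094],[*p[:2],p[2]]]))
n="side";c=capture(n);cv2.imwrite(f"pics/{n}3.png",cv2.resize(c["img"][200:300,180:280,::-1],None,fx=6,fy=6,interpolation=2))
E
```

```text
t 2.38 p [0.4984 0.0679 0.0614] yaw -9.57 zdir [ 0.0024  0.0015 -1.    ] f [-0.5  0.6  0.7] tq [-0.01  0.04 -0.04] op 0.553 q [-0.54  0.42  0.42  2.04 -0.26  0.72 -0.13]
(array([-0.9,  0.1,  1.4]), array([-0.11, -0.12, -0.07]))
[[225.12067387 261.55951891]
 [223.39303881 242.03199116]
 [224.35747922 256.32470215]]
```

View pics/side3.png

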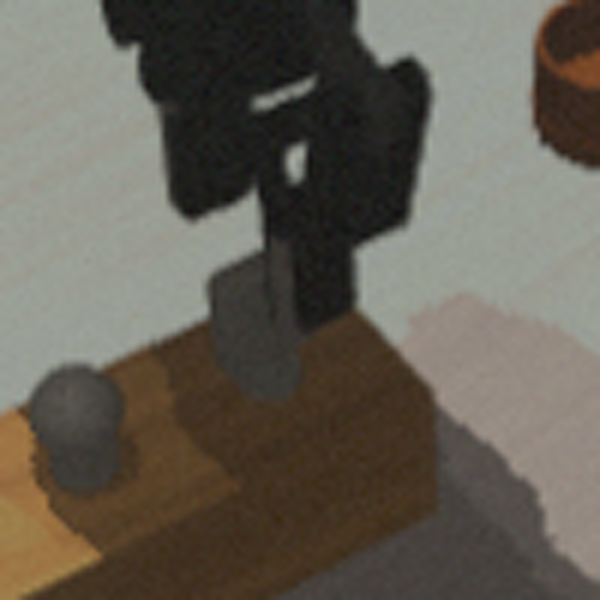

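The fingers straddle the wing: the near finger is at crop (320,270) and the wing at (255,320), as the projection predicts. I'll close the jaws gently first.

Emit:
move_arm(
  targets=[
    [[-0.0009,0,0.001,0,0,0],[-0.0009,0,0.001,0,0,0],[-0.0009,0,0.001,0,0,0],[-0.0009,0,0.001,0,0,0],[-0.0009,0,0.001,0,0,0]],
  ],
  gripper=1,
  newtons=30,
)

```text
time: 3.05
position: [0.4975, 0.0681, 0.0603]
orientation: [0.997, -0.083, 0.001, -0.001]
contact_force: [-0.3, 0.4, 1.1]
opening: 0.106
```

```bash
python3 -c "
from h import *
st();print(row(.4975,.068,.06,-9.5))"
```

```text
t 3.05 p [0.4975 0.0681 0.0603] yaw -9.57 zdir [ 0.0022  0.0014 -1.    ] f [-0.3  0.4  1.1] tq [ 0.   -0.11 -0.09] op 0.106 q [-0.54  0.42  0.42  2.04 -0.26  0.72 -0.13]
(array([0. , 0.1, 0.3]), array([-0.1 , -0.11, -0.07]))
```

Emit:
move_arm(
  targets=[
    [[0,0,0,0,0,0],[0,0,0,0,0,0],[0,0,0,0,0,0]],
  ],
  gripper=1,
  newtons=100,
)

```text
time: 3.42
position: [0.4977, 0.0681, 0.0605]
orientation: [0.997, -0.083, 0.001, -0.001]
contact_force: [-1.1, -0.6, 5.3]
opening: 0.061
```

```bash
python3 - <<'E'
from h import *
from workcell import *
st()
n="side";c=capture(n);cv2.imwrite(f"pics/{n}4.png",cv2.resize(c["img"][200:300,180:280,::-1],None,fx=6,fy=6,interpolation=2))
E
```

```text
t 3.42 p [0.4977 0.0681 0.0605] yaw -9.57 zdir [ 0.0026  0.0015 -1.    ] f [-1.1 -0.6  5.3] tq [-0.08  0.14 -0.03] op 0.061 q [-0.54  0.42  0.42  2.04 -0.26  0.72 -0.13]
```

View pics/side4.png

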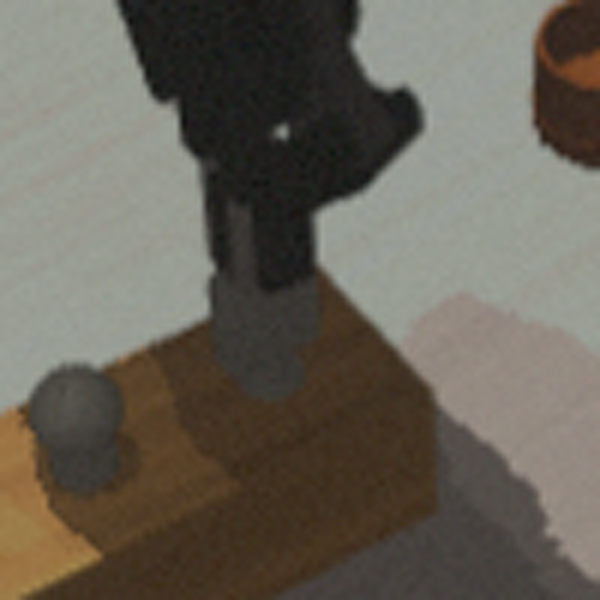

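```bash
python3 - <<'E'
from h import *
c=load("side2")
X=R.from_euler('z',-9.5,degrees=True)
for lab,l in (("tip inner +y",(-.005,.011,.0605)),("tip inner -y",(-.005,-.011,.0605)),("tip outer+y",(-.015,.011,.0605)),("tip out -y",(-.015,-.011,.0605)),("wingtop",(-.005,.015,.094)),("wingtop",(-.005,-.015,.094)),("wing bot",(-.005,.015,.06)),("wing bot",(-.005,-.015,.06))):
    print(lab,((proj(c,X.apply(l)+[.4975,.068,0])-[180,200])*6)[0].round())
for z in(.06,.07,.08): print(z,((proj(c,X.apply((-.005,0,z))+[.4975,.068,0])-[180,200])*6)[0].round())
E
```

```text
tip inner +y [242. 370.]
tip inner -y [313. 337.]
tip outer+y [261. 393.]
tip out -y [332. 359.]
wingtop [219. 286.]
wingtop [319. 241.]
wing bot [229. 378.]
wing bot [326. 332.]
0.06 [278. 355.]
0.07 [276. 328.]
0.08 [273. 301.]
```

```bash
python3 - <<'E'
import cv2,numpy as np
a=cv2.imread("pics/side3.png");b=cv2.imread("pics/side4.png")
f=lambda i:np.clip(255*(cv2.GaussianBlur(i,(0,0),2)[120:430,150:450]/130.)**.6,0,255).astype('uint8')
cv2.imwrite("pics/br.png",cv2.resize(np.hstack([f(a),f(b)]),(800,413)))
E
```

```text
(no output)
```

View pics/br.png

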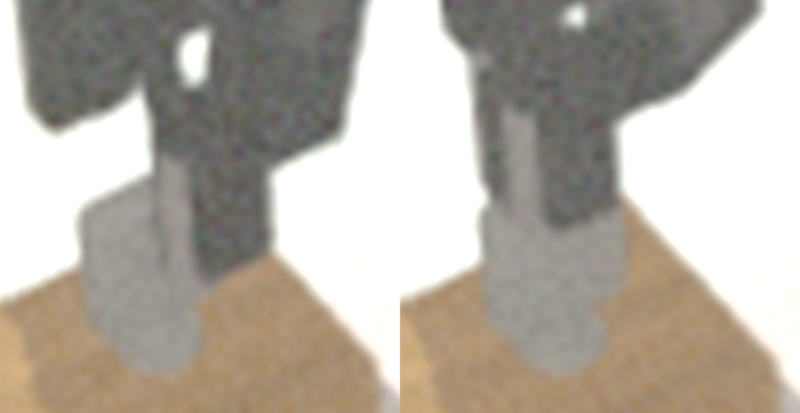

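```bash
python3 - <<'E'
from h import *
from workcell import *
st()
for n in("side","top"):
    c=capture(n);pickle.dump(c,open(f"{n}5.pkl","wb"));cv2.imwrite(f"pics/{n}5.png",np.clip(c["img"][:,:,::-1]*1.6,0,255).astype('uint8'))
o=get_obs();q=R.from_quat(o["orientation"]);c=load("side5");im=cv2.imread("pics/side5.png")
im=cv2.resize(im[120:300,140:320],None,fx=3.3,fy=3.3,interpolation=2)
for z in (0,-.01,-.02,-.03,-.04,-.1,-.2):
    u=(proj(c,o["position"]+q.apply([0,0,z]))[0]-[140,120])*3.3
    cv2.circle(im,tuple(np.int32(u)),2,(0,0,255),-1);print(z,u.round())
cv2.imwrite("pics/s5z.png",im)
st()
E
```

```text
t 3.48 p [0.4977 0.0681 0.0605] yaw -9.57 zdir [ 0.0026  0.0015 -1.    ] f [-1.  -1.2  5.7] tq [-0.04  0.11 -0.03] op 0.062 q [-0.54  0.42  0.42  2.04 -0.26  0.72 -0.13]
0 [279. 452.]
-0.01 [278. 438.]
-0.02 [277. 423.]
-0.03 [275. 408.]
-0.04 [274. 393.]
-0.1 [266. 294.]
-0.2 [250.  99.]
t 3.58 p [0.4977 0.0681 0.0605] yaw -9.57 zdir [ 0.0025  0.0015 -1.    ] f [0.2 0.4 4.4] tq [-0.01  0.12 -0.04] op 0.066 q [-0.54  0.42  0.42  2.04 -0.26  0.72 -0.13]
```

View pics/s5z.png

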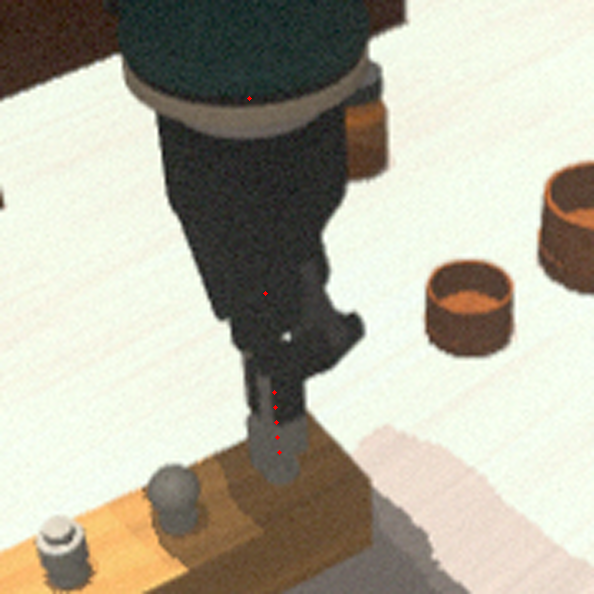

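View pics/top5.png

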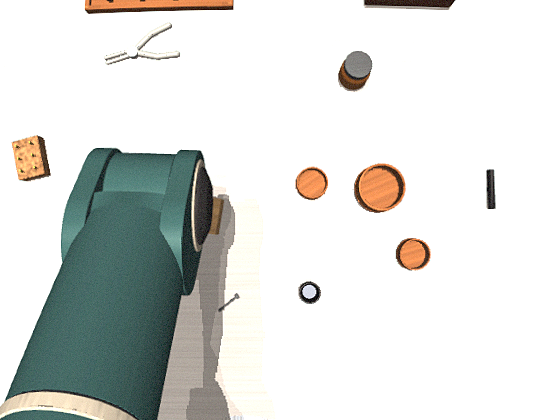

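The side view disagrees with the reported TCP. The fingertips appear to sit near the wing's top, with about 25 mm of wing showing below them, and the opening of 0.06 is less than the 10 mm wing would give. I'll reopen, go down in small steps and watch the force.

Emit:
move_arm(
  targets=[
    [[0,0,0,0,0,0],[0,0,0,0,0,0],[0,0,0.004,0,0,0],[0,0,0.008,0,0,0],[0,0,0.008,0,0,0]],
  ],
  gripper=0.4,
  newtons=30,
)

```text
time: 4.2
position: [0.4975, 0.068, 0.0521]
orientation: [0.997, -0.083, 0.001, -0.001]
contact_force: [-0.4, -0.3, 1.2]
opening: 0.303
```

```bash
cat >>h.py <<'E'
def view(name,x0=180,y0=180,w=110,f=5):
    from workcell import capture
    c=capture("side");pickle.dump(c,open("last.pkl","wb"))
    i=cv2.resize(c["img"][y0:y0+w,x0:x0+w,::-1],None,fx=f,fy=f,interpolation=2)
    i=np.clip(255*(cv2.GaussianBlur(i,(0,0),2)/150.)**.6,0,255).astype('uint8');cv2.imwrite(f"pics/{name}.png",i)
E
python3 -c "
from h import *
st();view('v6');print(row(.4975,.068,.05,-9.5))"
```

```text
t 4.2 p [0.4975 0.068  0.0521] yaw -9.57 zdir [ 0.0019  0.0013 -1.    ] f [-0.4 -0.3  1.2] tq [-0.07 -0.02  0.  ] op 0.303 q [-0.54  0.44  0.41  2.05 -0.27  0.7  -0.12]
(array([-0.1,  0.1,  2.3]), array([-0.09, -0.1 , -0.07]))
```

View pics/v6.png

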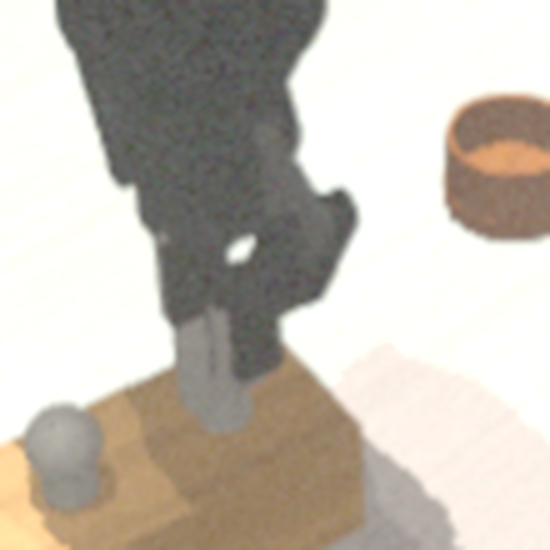

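The jaws straddle the wing with no contact force, and the finger's bottom corner is at (245,382), still well above the block. I'll go further down.

Emit:
move_arm(
  targets=[
    [[0,0,0.003,0,0,0],[0,0,0.006,0,0,0],[0,0,0.008,0,0,0],[0,0,0.008,0,0,0]],
  ],
)

```text
time: 4.75
position: [0.4975, 0.068, 0.0441]
orientation: [0.997, -0.083, 0.001, -0.001]
contact_force: [0.2, 0.3, -0.0]
opening: 0.295
```

```bash
python3 -c "
from h import *
st();view('v7')"
```

```text
t 4.75 p [0.4975 0.068  0.0441] yaw -9.57 zdir [ 0.0019  0.0012 -1.    ] f [ 0.2  0.3 -0. ] tq [ 0.02  0.   -0.01] op 0.295 q [-0.53  0.45  0.41  2.05 -0.28  0.69 -0.12]
```

View pics/v7.png

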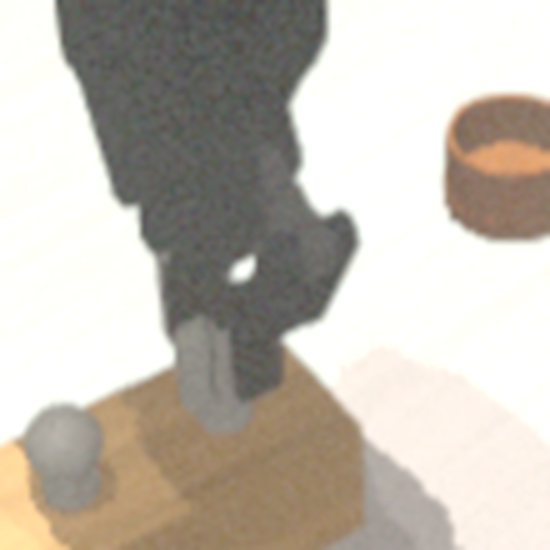

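```bash
python3 - <<'E'
from h import *
c=load("last");X=R.from_euler('z',-9.5,degrees=True)
for off in(-.02,-.026):
  for yy in(.011,-.011):
    for z in(.06,.07,.08): print(off,yy,z,((proj(c,X.apply((off,yy,z))+[.4975,.068,0])-[180,180]+[0,1.2])*5)[0].round())
E
```

```text
-0.02 0.011 0.06 [225. 444.]
-0.02 0.011 0.07 [223. 422.]
-0.02 0.011 0.08 [221. 399.]
-0.02 -0.011 0.06 [285. 415.]
-0.02 -0.011 0.07 [283. 393.]
-0.02 -0.011 0.08 [282. 371.]
-0.026 0.011 0.06 [235. 455.]
-0.026 0.011 0.07 [233. 433.]
-0.026 0.011 0.08 [231. 411.]
-0.026 -0.011 0.06 [295. 426.]
-0.026 -0.011 0.07 [293. 404.]
-0.026 -0.011 0.08 [292. 382.]
```

Emit:
move_arm(
  targets=[
    [[0,0,0.003,0,0,0],[0,0,0.006,0,0,0],[0,0,0.009,0,0,0],[0,0,0.009,0,0,0]],
  ],
)

```text
time: 5.3
position: [0.4975, 0.0679, 0.035]
orientation: [0.997, -0.083, 0.001, -0.001]
contact_force: [0.2, -0.1, 0.1]
opening: 0.301
```

```bash
python3 -c "
from h import *
st();view('v8')"
```

```text
t 5.3 p [0.4975 0.0679 0.035 ] yaw -9.57 zdir [ 0.0016  0.0011 -1.    ] f [ 0.2 -0.1  0.1] tq [-0.02 -0.05 -0.06] op 0.301 q [-0.52  0.47  0.4   2.06 -0.29  0.67 -0.11]
```

View pics/v8.png

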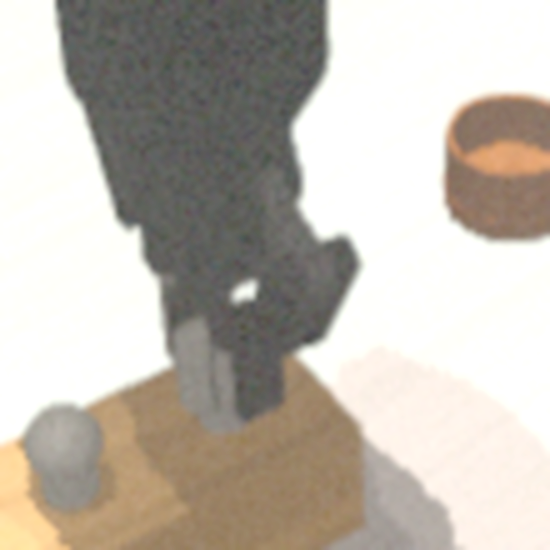

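Emit:
move_arm(
  targets=[
    [[0,0,0.003,0,0,0],[0,0,0.003,0,0,0],[0,0,0.003,0,0,0],[0,0,0.003,0,0,0],[0,0,0.003,0,0,0]],
  ],
  gripper=1,
  newtons=40,
)

```text
time: 5.98
position: [0.4978, 0.068, 0.0324]
orientation: [0.997, -0.083, 0.001, -0.001]
contact_force: [-0.9, -0.4, 8.1]
opening: 0.11
```

```bash
python3 -c "
from h import *
st();view('v9')"
```

```text
t 5.97 p [0.4978 0.068  0.0324] yaw -9.57 zdir [ 0.0023  0.0014 -1.    ] f [-0.9 -0.4  8.1] tq [-0.03  0.41  0.02] op 0.11 q [-0.52  0.47  0.39  2.06 -0.29  0.66 -0.1 ]
```

View pics/v9.png

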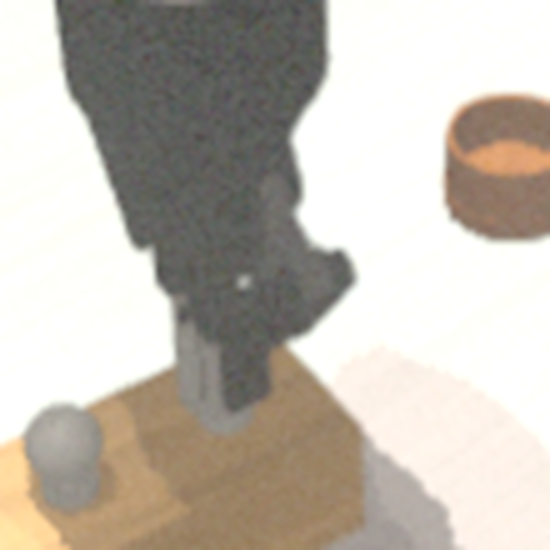

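The wing now sits well inside the pads, and the opening of 0.11 matches 10 mm. I'll clamp harder.

Emit:
move_arm(
  targets=[
    [[0,0,0,0,0,0],[0,0,0,0,0,0],[0,0,0,0,0,0]],
  ],
  gripper=1,
  newtons=110,
)

```text
time: 6.4
position: [0.4979, 0.068, 0.0325]
orientation: [0.997, -0.084, 0.001, -0.001]
contact_force: [-3.2, -1.0, 6.9]
opening: 0.096
```

```bash
python3 -c "
from h import *
st()"
```

```text
t 6.4 p [0.4979 0.068  0.0325] yaw -9.58 zdir [ 0.0023  0.0016 -1.    ] f [-3.2 -1.   6.9] tq [-0.06  0.51 -0.02] op 0.096 q [-0.52  0.47  0.39  2.06 -0.29  0.66 -0.1 ]
```

Emit:
move_arm(
  targets=[
    [[0,0,-0.0004,0,0,-4],[0,0,-0.0009,0,0,-8],[0,0,-0.0014,0,0,-12],[0,0,-0.002,0,0,-16],[0,0,-0.0025,0,0,-20]],
  ],
)

```text
time: 7.02
position: [0.4977, 0.0681, 0.0346]
orientation: [0.996, 0.092, 0.001, -0.001]
contact_force: [3.1, -0.2, -9.8]
opening: 0.096
```

```bash
python3 -c "
from h import *
st();print(row(.4978,.068,.0350,10.6))"
```

```text
t 7.03 p [0.4977 0.0681 0.0346] yaw 10.56 zdir [ 0.0022  0.0015 -1.    ] f [ 3.1 -0.2 -9.8] tq [ 0.2  -0.68 -0.02] op 0.096 q [-0.45  0.46  0.31  2.05 -0.22  0.66  0.19]
(array([ 0.1,  0.1, -0.4]), array([-0.06, -0.14, -0.04]))
```

Emit:
move_arm(
  targets=[
    [[0,0,-0.0004,0,0,-0.5],[0,0,-0.0004,0,0,-0.5]],
  ],
)

```text
time: 7.28
position: [0.4977, 0.0681, 0.0348]
orientation: [0.995, 0.096, 0.001, -0.001]
contact_force: [4.1, 0.7, -10.6]
opening: 0.101
```

```bash
python3 -c "
from h import *
st();view('v10')"
```

```text
t 7.28 p [0.4977 0.0681 0.0348] yaw 10.99 zdir [ 0.0021  0.0015 -1.    ] f [  4.1   0.7 -10.6] tq [ 0.18 -0.89  0.02] op 0.101 q [-0.45  0.46  0.31  2.05 -0.22  0.66  0.19]
```

View pics/v10.png

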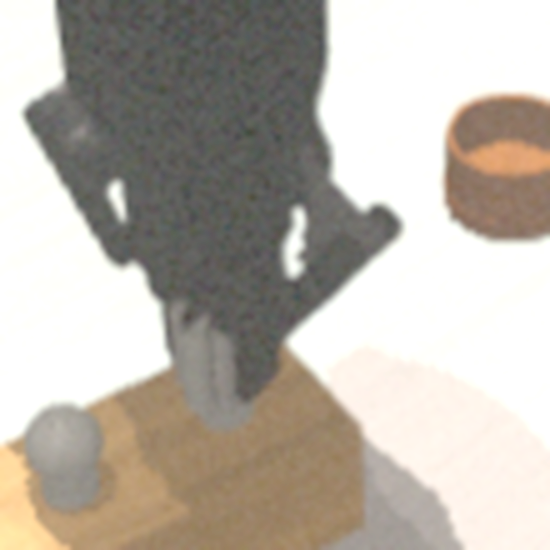

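Emit:
move_arm(
  targets=[
    [[0,0,-0.0006,0,0,5],[0,0,-0.001,0,0,10],[0,0,-0.0014,0,0,15],[0,0,-0.0018,0,0,20],[0,0,-0.0022,0,0,25]],
  ],
)

```text
time: 7.95
position: [0.4975, 0.068, 0.0369]
orientation: [0.992, -0.124, 0.001, -0.001]
contact_force: [1.7, -0.6, -8.4]
opening: 0.104
```

```bash
python3 -c "
from h import *
st();print(row(.4978,.068,.0380,-30.2))"
```

```text
t 7.95 p [0.4975 0.068  0.0369] yaw -14.24 zdir [ 0.0019  0.0012 -1.    ] f [ 1.7 -0.6 -8.4] tq [-0.1  -0.51  0.04] op 0.104 q [-0.54  0.47  0.42  2.06 -0.3   0.67 -0.18]
(array([ 0.2, -0.1, -1.1]), array([-0.1 , -0.07, 15.96]))
```

Emit:
move_arm(
  targets=[
    [[0,0,-0.0004,0,0,5],[0,0,-0.0008,0,0,10],[0,0,-0.0011,0,0,13.5],[0,0,-0.0013,0,0,16],[0,0,-0.0013,0,0,16]],
  ],
)

```text
time: 8.57
position: [0.4974, 0.068, 0.0382]
orientation: [0.965, -0.261, 0.001, -0.001]
contact_force: [1.3, 0.1, -6.7]
opening: 0.1
```

```bash
python3 -c "
from h import *
st();view('v11')"
```

```text
t 8.57 p [0.4974 0.068  0.0382] yaw -30.25 zdir [ 0.0017  0.0011 -1.    ] f [ 1.3  0.1 -6.7] tq [ 0.01 -0.36 -0.05] op 0.1 q [-0.6   0.48  0.49  2.06 -0.35  0.69 -0.41]
```

View pics/v11.png

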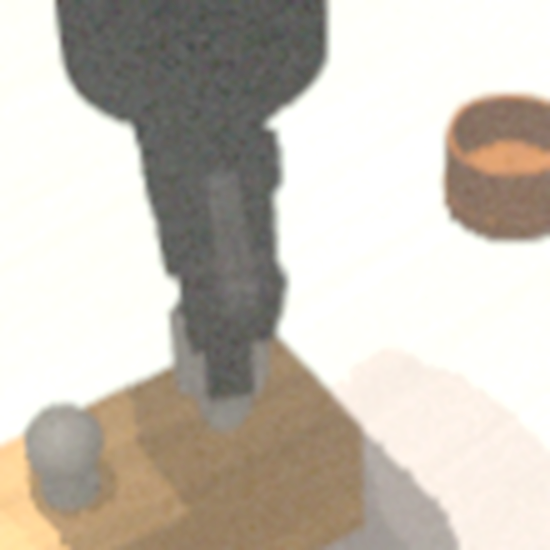

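```bash
python3 - <<'E'
import cv2,numpy as np
I=[cv2.imread(f"pics/v{k}.png")[370:460,160:280] for k in(8,9,10,11)]
o=np.vstack([np.hstack([cv2.resize(i,None,fx=3.2,fy=3.2) for i in I[:2]]),np.hstack([cv2.resize(i,None,fx=3.2,fy=3.2) for i in I[2:]])])
cv2.imwrite("pics/cmp.png",o)
E
```

```text
(no output)
```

View pics/cmp.png

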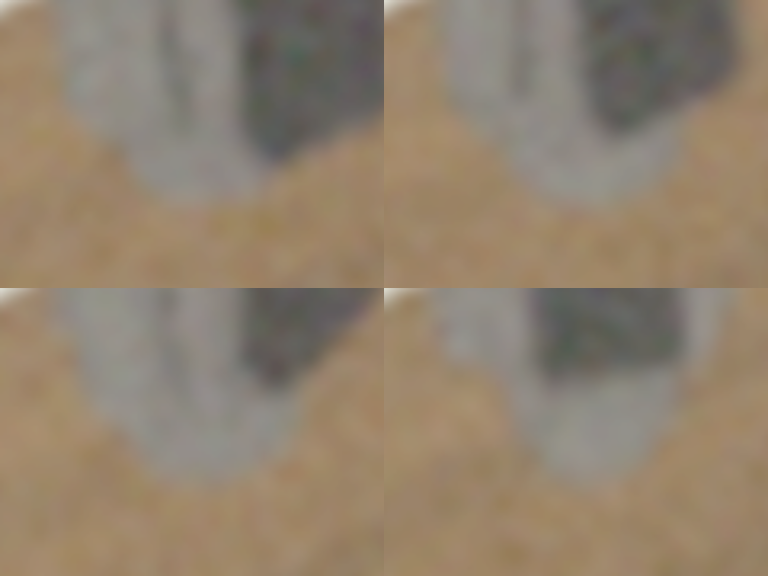

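The narrow 12 mm shank now shows below the collar, consistent with a lift of about 5 mm, and the twist followed both ways (+20.5° and -20.7° from the start). I'll draw it out now.

Emit:
move_arm(
  targets=[
    [[0,0,-0.006,0,0,0],[0,0,-0.013,0,0,0],[0,0,-0.02,0,0,0],[0,0,-0.027,0,0,0],[0,0,-0.034,0,0,0]],
  ],
)

```text
time: 9.25
position: [0.4976, 0.068, 0.073]
orientation: [0.965, -0.261, 0.001, -0.001]
contact_force: [-0.3, -0.5, -1.3]
opening: 0.101
```

```bash
python3 -c "
from h import *
st();view('v12')"
```

```text
t 9.25 p [0.4976 0.068  0.073 ] yaw -30.2 zdir [ 0.0022  0.0015 -1.    ] f [-0.3 -0.5 -1.3] tq [-0.    0.03  0.  ] op 0.101 q [-0.63  0.42  0.53  2.04 -0.3   0.76 -0.45]
```

View pics/v12.png

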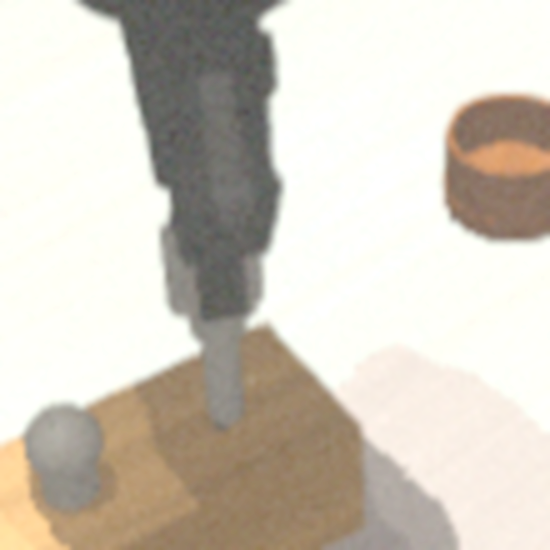

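The shank is nearly out, with its foot at about (222,425). I'll continue straight up.

Emit:
move_arm(
  targets=[
    [[0,0,-0.01,0,0,0],[0,0,-0.022,0,0,0],[0,0,-0.036,0,0,0],[0,0,-0.05,0,0,0],[0,0,-0.05,0,0,0]],
  ],
)

```text
time: 9.93
position: [0.4984, 0.0681, 0.1249]
orientation: [0.965, -0.261, 0.002, -0.002]
contact_force: [-0.7, 0.7, -1.6]
opening: 0.098
```

```bash
python3 -c "
from h import *
st();view('v13',150,140,130,4.5)
p=row(.54,-.2345,.13,-30);print(p)
c=load('last')
for z in(.08,.09,.1,.11):print(z,((proj(c,[.4976,.068,z])-[150,140])*4.5)[0].round())
"
```

```text
t 9.93 p [0.4984 0.0681 0.1249] yaw -30.2 zdir [ 0.0048  0.0026 -1.    ] f [-0.7  0.7 -1.6] tq [0.01 0.02 0.02] op 0.098 q [-0.67  0.33  0.57  2.01 -0.24  0.86 -0.5 ]
(array([188.5, 240.4,  -6.4]), array([-0.22, -0.12, -0.19]))
0.08 [333. 488.]
0.09 [331. 467.]
0.1 [329. 446.]
0.11 [327. 425.]
```

View pics/v13.png

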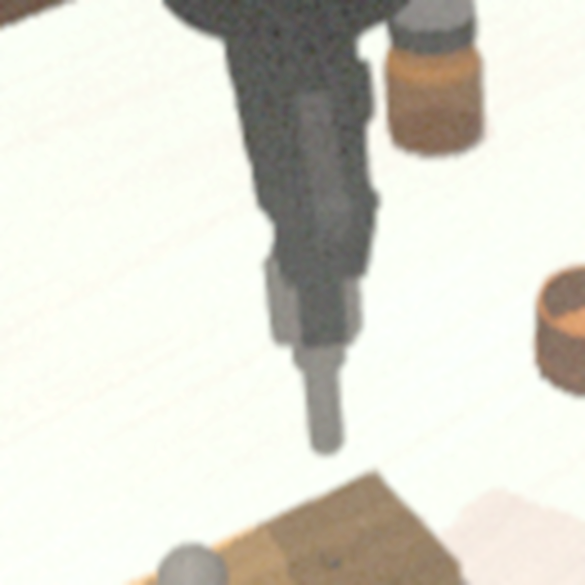

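The drift is fully out with its foot at about z = 0.10, as predicted from the lift, so there was no slip. Next I'll carry it over the pot.

Emit:
move_arm(
  targets=[
    [[0.03,0.038,-0.001,0,0,0],[0.072,0.092,-0.003,0,0,0],[0.115,0.146,-0.004,0,0,0],[0.155,0.198,-0.005,0,0,0],[0.18,0.23,-0.006,0,0,0]],
  ],
)

```text
time: 10.6
position: [0.5375, -0.2233, 0.129]
orientation: [0.965, -0.261, 0.001, -0.002]
contact_force: [1.1, 1.2, -0.8]
opening: 0.096
```

```bash
python3 -c "
from h import *
st();print(row(.54,-.2345,.125,-30))
"
```

```text
t 10.6 p [ 0.5375 -0.2233  0.129 ] yaw -30.21 zdir [ 0.003   0.0024 -1.    ] f [ 1.1  1.2 -0.8] tq [ 0.05 -0.07 -0.01] op 0.096 q [-0.13  0.48  0.61  1.81 -0.34  0.95  0.1 ]
(array([7.7, 8.4, 4. ]), array([-0.21, -0.08, -0.21]))
```

Emit:
move_arm(
  targets=[
    [[0.0077,0.0084,0.004,-0.2,0,0],[0.0077,0.0084,0.004,-0.2,0,0],[0.0077,0.0084,0.004,-0.2,0,0],[0.0077,0.0084,0.004,-0.2,0,0]],
  ],
)

```text
time: 11.1
position: [0.5403, -0.233, 0.1251]
orientation: [0.966, -0.26, 0.001, -0.0]
contact_force: [-0.3, 0.6, -1.6]
opening: 0.097
```

```bash
python3 -c "
from h import *
st();view('v14',260,110,130,4.5);print(row(.54,-.2345,.04,-30))
"
```

```text
t 11.1 p [ 0.5403 -0.233   0.1251] yaw -30.1 zdir [ 1.5e-03 -1.0e-04 -1.0e+00] f [-0.3  0.6 -1.6] tq [ 0.03 -0.01  0.01] op 0.097 q [-0.11  0.5   0.61  1.8  -0.35  0.95  0.12]
(array([ 0.3,  1.3, 85.2]), array([-0.03, -0.08, -0.12]))
```

View pics/v14.png

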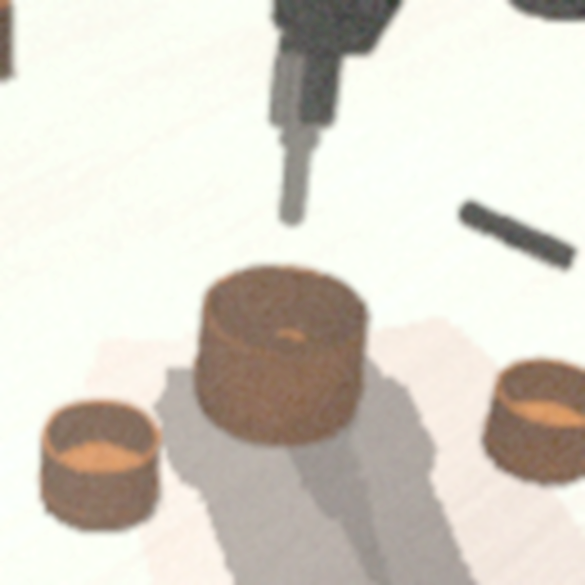

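The foot at (291,222) hangs over the pot, whose rim centre is at (285,315). I'll lower it in.

Emit:
move_arm(
  targets=[
    [[0,0.001,0.015,0,0,0],[0,0.001,0.035,0,0,0],[0,0.001,0.055,0,0,0],[0,0.001,0.07,0,0,0],[0,0.001,0.08,0,0,0]],
  ],
)

```text
time: 11.78
position: [0.5396, -0.2341, 0.0439]
orientation: [0.966, -0.26, 0.0, -0.0]
contact_force: [0.3, 0.5, -0.9]
opening: 0.096
```

```bash
python3 -c "
from h import *
st();view('v15',260,110,130,4.5)
"
```

```text
t 11.78 p [ 0.5396 -0.2341  0.0439] yaw -30.13 zdir [ 6.e-04 -1.e-04 -1.e+00] f [ 0.3  0.5 -0.9] tq [-0.06 -0.03 -0.06] op 0.096 q [-0.06  0.61  0.55  1.84 -0.43  0.81  0.18]
```

View pics/v15.png

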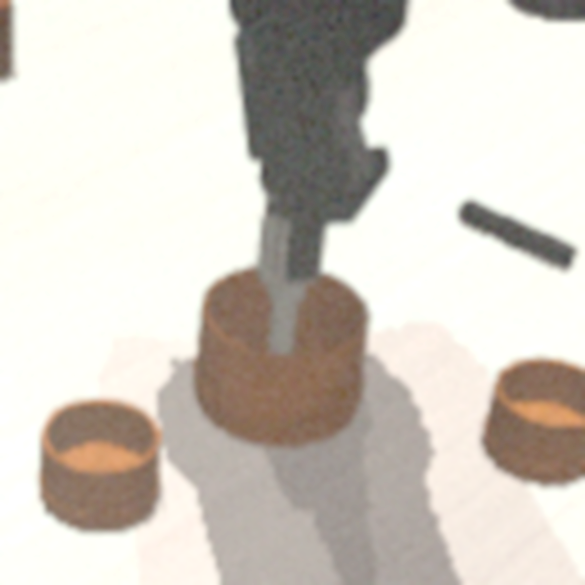

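Emit:
move_arm(
  targets=[
    [[0,0,0.005,0,0,0],[0,0,0.009,0,0,0],[0,0,0.012,0,0,0],[0,0,0.014,0,0,0],[0,0,0.014,0,0,0]],
  ],
)

```text
time: 12.45
position: [0.5392, -0.2339, 0.0291]
orientation: [0.966, -0.26, -0.0, -0.0]
contact_force: [-0.4, -0.6, -0.5]
opening: 0.1
```

```bash
python3 -c "
from h import *
st()
"
```

```text
t 12.45 p [ 0.5392 -0.2339  0.0291] yaw -30.12 zdir [-2.e-04  1.e-04 -1.e+00] f [-0.4 -0.6 -0.5] tq [ 0.07 -0.04  0.01] op 0.1 q [-0.05  0.63  0.53  1.85 -0.44  0.78  0.2 ]
```

No contact yet. I'll ease down 1 mm at a time until it touches the floor.

Emit:
move_arm(
  targets=[
    [[0,0,0.001,0,0,0],[0,0,0.002,0,0,0],[0,0,0.002,0,0,0]],
  ],
)

```text
time: 12.82
position: [0.5395, -0.2341, 0.0276]
orientation: [0.966, -0.26, 0.0, -0.0]
contact_force: [-1.8, 0.2, 6.3]
opening: 0.1
```

```bash
python3 -c "
from h import *
st();view('v16',260,110,130,4.5)
"
```

```text
t 12.82 p [ 0.5395 -0.2341  0.0276] yaw -30.13 zdir [ 4.e-04  1.e-04 -1.e+00] f [-1.8  0.2  6.3] tq [0.24 0.44 0.04] op 0.1 q [-0.04  0.63  0.53  1.85 -0.44  0.78  0.2 ]
```

View pics/v16.png

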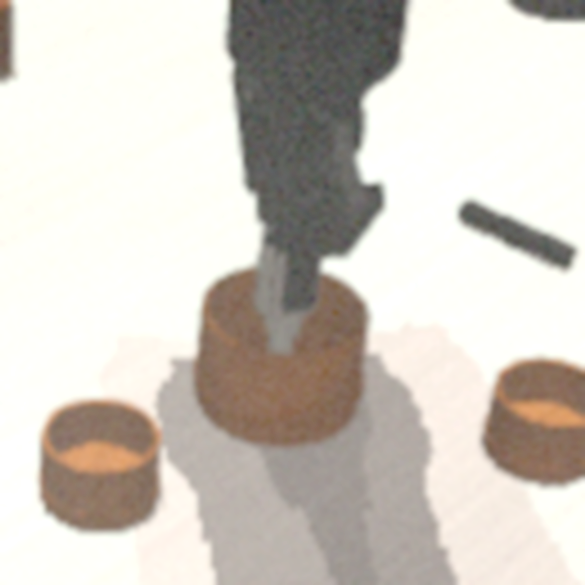

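The foot is on the floor: 6 N of contact, and the foot's z works out at 0.005. Now I'll release with a modest opening.

Emit:
move_arm(
  targets=[
    [[0,0,-0.0005,0,0,0],[0,0,-0.0005,0,0,0],[0,0,-0.0005,0,0,0],[0,0,-0.0005,0,0,0],[0,0,-0.0005,0,0,0]],
  ],
  gripper=0.3,
  newtons=20,
)

```text
time: 13.5
position: [0.5395, -0.234, 0.0281]
orientation: [0.966, -0.26, 0.0, -0.0]
contact_force: [0.1, 0.0, 0.1]
opening: 0.351
```

```bash
python3 -c "
from h import *
st();view('v17',260,110,130,4.5)
"
```

```text
t 13.5 p [ 0.5395 -0.234   0.0281] yaw -30.13 zdir [ 4.e-04  2.e-04 -1.e+00] f [0.1 0.  0.1] tq [0.02 0.   0.02] op 0.351 q [-0.05  0.63  0.53  1.85 -0.44  0.78  0.2 ]
```

View pics/v17.png

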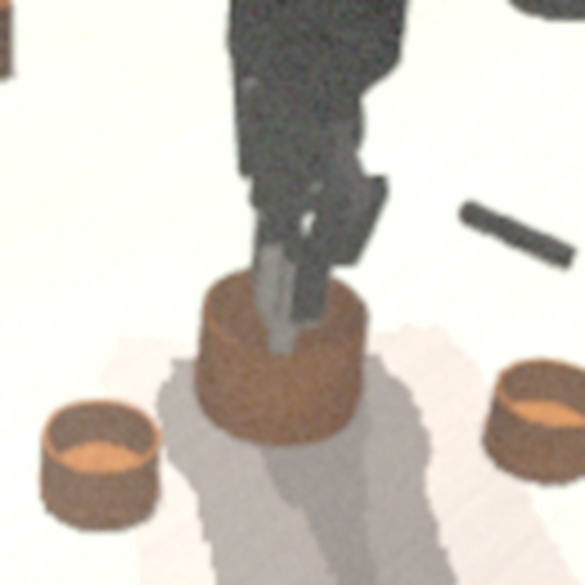

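The drift stands upright in the pot and the contact force is zero. I'll withdraw straight up.

Emit:
move_arm(
  targets=[
    [[0,0,-0.005,0,0,0],[0,0,-0.015,0,0,0],[0,0,-0.03,0,0,0],[0,0,-0.05,0,0,0],[0,0,-0.08,0,0,0]],
  ],
)

```text
time: 14.18
position: [0.5393, -0.234, 0.1096]
orientation: [0.966, -0.26, 0.0, -0.0]
contact_force: [-0.1, -0.2, -0.3]
opening: 0.352
```

Emit:
move_arm(
  targets=[
    [[0,0,-0.03,0,0,0],[-0.02,0,-0.06,0,0,0],[-0.06,0,-0.08,0,0,0],[-0.09,0,-0.08,0,0,0],[-0.09,0,-0.08,0,0,0]],
  ],
)

```text
time: 14.8
position: [0.4605, -0.188, 0.191]
orientation: [0.966, -0.26, 0.001, -0.001]
contact_force: [-0.0, 0.3, -0.2]
opening: 0.347
```

```bash
python3 -c "
from h import *
st();view('v18',260,110,130,4.5)
"
```

```text
t 14.8 p [ 0.4605 -0.188   0.191 ] yaw -30.11 zdir [ 0.0019  0.0018 -1.    ] f [-0.   0.3 -0.2] tq [-0.01 -0.03  0.04] op 0.347 q [-0.27  0.24  0.69  1.96 -0.18  1.01 -0.02]
```

View pics/v18.png

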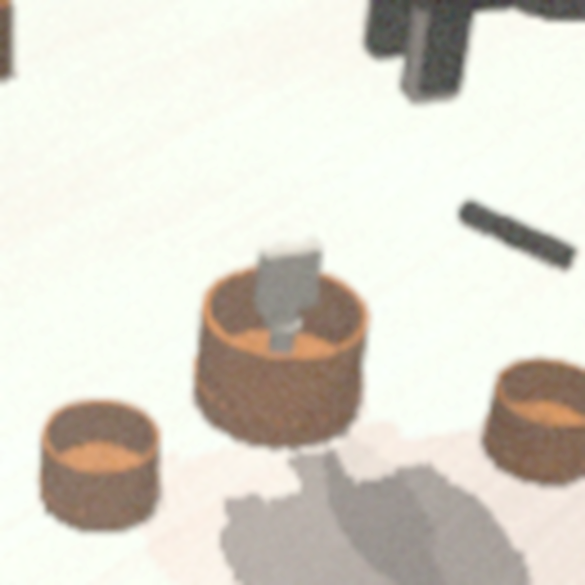

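The drift stands upright in the large pot, with its wing at (288,280), and the gripper is well clear. I'll hand the job in.

```bash
python3 -c "
from workcell import *
print(hand_in())"
```

```text
the job is handed in; nothing more can be done
None
```

The wing drift is out of the block and standing upright in the largest pot. The job was handed in at about 15 s, with the gripper clear and no contact force.

- **Twist and lift:** By the tool reading, the grip turned about 20.5° anticlockwise from the start, then back to about 20.7° on the other side. The tool rose about 5.7 mm while twisting, and the picture showed the shank emerging below the collar.
- **Drawing out:** I then pulled it straight up. The foot's height in the picture, about 0.10 m, matched the lift, so the drift had not slipped in the jaws.
- **Placing:** I lowered it until the foot touched the pot floor (about 6 N), then opened the jaws and backed off. The last picture shows it upright in the pot.

**Check that disagreed:** The real fingertips sat about 30 mm higher than the reported TCP. Because of that, the first grip at 100 N caught only the wing's top edge. I saw this in the side picture and in the jaw opening of 0.06, then let go and gripped again lower down before twisting. The two cameras also differed by about 3 mm on the block's position, so I used a joint fit of the two views.

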